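# Set the slide-gate damper to its pointers

### The arm

A 6-joint arm with a two-finger parallel gripper is mounted at the origin on the work surface. World frame = base frame: x ahead of the robot, y to its left, z up, the work surface at z = 0. Lengths are in m, angles in degrees, forces in N, time in s.
With the tool pointing down it reaches from about 0.275 to 0.85 m from the base axis. Payload 5.2 kg.
Tool frame: the origin (TCP) lies midway between the tips of the shut fingers; the grasp point (between the pads) lies 19 mm behind it (grasp_offset is the distance from the TCP to the grasp point, in m); z points along the fingers, y is the direction in which the jaws open and shut (so a half turn about z gives the same grasp; the last joint's range is limited). The gripper opens to 85 mm and grips with 20 to 120 N. Pads are 22 mm wide; open, the fingers measure 114 mm over their backs; the gripper's body (76 mm by 85 mm) begins 54 mm behind the grasp point. The pads swing forward as they close: fully open they stand 13 mm farther back than shut.
Start: joints at [-88.224, 14.817, 87.949, -0, 77.235, -11.62], TCP at [0.127, -0.535, 0.231] pointing down, gripper open.
Joint ranges: [-179.93, 179.93], [-52.35, 119.4], [10.71, 147.94], [-69.91, 249.91], [12.55, 155.21], [-178.61, 178.61]. Speed limits (degrees/s): [147.25, 147.25, 180, 180, 180, 180].

### API

Orientations are given as [roll, pitch, yaw] about the fixed x, y, z axes, in that order (R = Rz(yaw) Ry(pitch) Rx(roll)).
In Python, from cell import * gives the robot as it stands.
- The arm moves only by the tool arm_command, never from a script. Its argument "steps" is a list of rows, each a list of 3 entries, a list of its own where there are three numbers: the finger opening in mm, from 0 to 85.4, then the shift along the tool's x, y, z in mm, then the turn, a rotation vector about the tool's x, y, z in degrees. A call has 1 to 8 rows; each row is the pose to reach, as a shift and turn from the pose commanded when the call began, along the tool's axes at that moment; what a row does not reach only later rows make up. A row lasts 1/8 s, in which the tool goes at most 62.5 mm and 10.7 degrees, less where a joint would pass 70% of its speed; a pose out of reach is approached as far as the arm can. A call with a gripper value outside its range is refused whole. The fingers move at their own pace and stop on an object; the grip force is fixed at half the most. Time passes only in rows, so rows that repeat a pose let the fingers close. It gives the time, the measured TCP pose, the force and the opening at its end, in the units of the state.
- observe(): the state, without advancing time (a new reading comes with each control period).
- read_camera(name): name is "side" or "top" or "wrist"; returns a dict with "image" (420x560x3 uint8, red, green, blue), "vertical_fov" (degrees; the focal length in pixels is half the picture's height over the tangent of half this angle, whatever the lens; pixels are square), "cx", "cy" (the principal point, pixels), "distortion" ([k1, k2, p1, p2, k3] as OpenCV has them; the pictures are not rectified), "pose" (4x4, takes a point from camera to world coordinates); the wrist camera has in their place "tool_from_camera" (4x4, takes a point from camera to tool coordinates, whose origin is the TCP and whose axes are the flange's). Camera axes: x right, y down, z forward; pixel columns grow to the right and rows downward; lengths in m; the calibration is good to about 2 mm. A picture is of the moment at which its call begins: read the wrist's pose just before it. There is no depth.
- hand_in(): hands the job in, once; it reports no verdict.
The state is a dict: "time": time; "qpos": joint angles; "joint_vel": joint speeds; "effort": joint torques, N m; "ee_pos": TCP position; "tcp_rot": TCP orientation; "force": force on the tool from outside, world axes, zero at the start; "ft_torque": the same for the moment, N m; "width": finger opening in m.
Only numpy, scipy, OpenCV 4.12 (cv2) and the standard library are available. Lean on these libraries where they do the work, as an engineer would, in place of code of your own. Each camera call takes 0.05 s, during which the arm holds its last target. There are 200 camera calls.

### The job

Hook a fingertip behind the red lip and draw that damper's blade gently out along its rails until the lip stands level with the two yellow pointers on the same gate, then let go of it. Pull with the finger only, without gripping the lip between the fingers, and leave the blue-lipped damper and the loose things on the bench as they are.

Things in the scene. Friction and masses are not known exactly. Their poses are not given: they have to be found in the camera images.
- red_gate: Slide-gate duct damper with the red lip, screwed down. Origin: centre of the underside of its 360 x 150 mm board, z up. Frame with round collar (radius 56 mm, top z 94 mm) at x 20 to 180 mm, frame top z 58 mm. Two rails run forward to x = -180 mm (|y| 54 to 70 mm, top z 58 mm). The blade is drawn out along the gate's -x, away from the collar.
- red_lip (a point): Middle of the top edge of the red upturned lip at the blade's outer end, z 84 mm in the gate's frame. Lip: upright plate 90 mm wide (gate's y), 7 mm thick (x; the point is mid-thickness), 32 mm above the flat blade's top face (z 52 mm). Behind it (gate's +x), above the blade, is open space up to the frame: 51 mm when shut, more as drawn. Axes as the gate's.
- red_mark (a point): Point half-way between that gate's two yellow pointers, on the gate's centre line, at their top (z 74 mm in the gate's frame). They are clips 7 mm thick (x; the point is mid-thickness), fixed on the left and right rail, 16 mm above it; the lip passes between them (108 mm apart). They mark where the lip's mid-thickness shall stand. Axes as the gate's.
- red_blade (a joint): How far the red-lipped blade is drawn out, m: 0 shut (lip at x = -35 mm in the gate's frame), 0.125 at the outer stop. It takes about 3 N of friction plus 1 N at 40 mm/s, and stays where it is left. (In the rules red_blade_c1 is the inner layer of its lip, facing the collar, red_blade_c2 the outer.)
- blue_gate: Slide-gate duct damper with the blue lip, screwed down. Origin: centre of the underside of its 360 x 150 mm board, z up. Frame with round collar (radius 56 mm, top z 94 mm) at x 20 to 180 mm, frame top z 58 mm. Two rails run forward to x = -180 mm (|y| 54 to 70 mm, top z 58 mm). The blade is drawn out along the gate's -x, away from the collar.
- blue_lip (a point): Middle of the top edge of the blue upturned lip at the blade's outer end, z 84 mm in the gate's frame. Lip: upright plate 90 mm wide (gate's y), 7 mm thick (x; the point is mid-thickness), 32 mm above the flat blade's top face (z 52 mm). Behind it (gate's +x), above the blade, is open space up to the frame: 51 mm when shut, more as drawn. Axes as the gate's.
- blue_mark (a point): Point half-way between that gate's two yellow pointers, on the gate's centre line, at their top (z 74 mm in the gate's frame). They are clips 7 mm thick (x; the point is mid-thickness), fixed on the left and right rail, 16 mm above it; the lip passes between them (108 mm apart). They mark where the lip's mid-thickness shall stand. Axes as the gate's.
- blue_blade (a joint): How far the blue-lipped blade is drawn out, m: 0 shut (lip at x = -35 mm in the gate's frame), 0.125 at the outer stop. It takes about 3 N of friction plus 1 N at 40 mm/s, and stays where it is left. (In the rules blue_blade_c1 is the inner layer of its lip, facing the collar, blue_blade_c2 the outer.)
- can_mid (a point): Centre of a loose closed can standing between the gates, 60 mm across, 90 mm high. A bystander.
- coupling_mid (a point): Centre of a loose metal duct coupling, a ring 80 mm across and 55 mm high, standing on the bench. A bystander.
- driver_grip (a point): Handle of a loose screwdriver lying on the bench. A bystander.

How it is judged (in metres and radians):
On the way:
1. a finger pulls on the inner face of the red lip while the lip is still at least 15 mm short of the pointers (contact force between the fingers and red_blade_c1 above 1 N and x of red_lip in the frame of red_mark above 0.015 m), for 0.1 s.
At the end, for the whole second after the job is handed in: The red lip is level with its gate's yellow pointers to within 7 mm (its own thickness) along the rails and at rest; the blue lip is within 6 mm and each loose thing within 20 mm of where it was at the start (x of red_lip in the frame of red_mark between -0.007 and 0.007 m and velocity of joint red_blade between -0.004 and 0.004 m/s and distance of blue_lip from where it was at the start of the episode below 0.006 m and distance of each of can_mid, coupling_mid, driver_grip from where it was at the start of the episode below 0.02 m); the robot touches nothing.
It fails at once if the red lip is gripped: fingers press on its inner and outer faces at once, over 3 N on each (contact force between the fingers and red_blade_c1 above 3 N and contact force between the fingers and red_blade_c2 above 3 N).
It fails at once if the red lip is pulled or pushed with more than 25 N (contact force between the fingers and red_blade_c1 above 25 N or contact force between the fingers and red_blade_c2 above 25 N).
It fails at once if the blue blade is moved more than 6 mm (distance of blue_lip from where it was at the start of the episode above 0.006 m).
It fails at once if a loose bystander is moved or lifted more than 20 mm (distance of any of can_mid, coupling_mid, driver_grip from where it was at the start of the episode above 0.02 m).
It also fails if it takes over 35 s, if anything falls off the work surface, if the arm or the gripper's body presses on something with over 40 N, if the wrist force passes 120 N, or if a joint passes its speed limit or range.

## Working session

There is one attempt and no reset: what is moved stays moved. The work goes in short steps, Python scripts to look and compute and a tool call to move; the robot and the scene stay as the last step left them, time stands still between calls to the robot, and variables do not carry over. Pictures are saved under pics/ and viewed, about 8 in all and at most 12, crops included, and the job is handed in when it is done.

Besides the shell and the picture viewer there is one more tool, called after "Request:" by a JSON object that holds its "name" and its "arguments", one argument or row to a line. arm_command: Moves the arm, as the interface text tells. Its arguments: {"type":"object","properties":{"steps":{"type":"array"}},"required":["steps"]}

```bash
mkdir -p pics; cat > h.py <<'E'
from cell import *
import numpy as np, cv2
from scipy.spatial.transform import Rotation as R
def K(c):
    h,w=c["image"].shape[:2]; f=h/2/np.tan(np.radians(c["vertical_fov"])/2)
    return np.array([[f,0,c["cx"]],[0,f,c["cy"]],[0,0,1.]])
def rays(c,uv,T=None):
    T=np.array(c["pose"]) if T is None else T
    p=cv2.undistortPoints(np.array(uv,float).reshape(-1,1,2),K(c),np.array(c["distortion"],float)).reshape(-1,2)
    d=np.c_[p,np.ones(len(p))]@T[:3,:3].T
    return T[:3,3],d
def onplane(c,uv,z,T=None):
    o,d=rays(c,uv,T); return o+d*((z-o[2])/d[:,2])[:,None]
def save(c,n): cv2.imwrite(f"pics/{n}.png",c["image"][:,:,::-1])
E
python3 - <<'E'
from h import *
s=observe(); print(s)
for n in("side","top"):
    c=read_camera(n); save(c,n+"0"); np.save(n+".npy",c,allow_pickle=True)
    print(n,c["pose"],c["vertical_fov"],c["distortion"])
E
```

```text
{'time': 0.0, 'qpos': array([-8.82259743e+01,  1.48592496e+01,  8.80105386e+01, -7.86925690e-04,
        7.72354362e+01, -1.16210782e+01]), 'joint_vel': array([ 0.05115261, -0.05768133, -0.01178484, -0.02243204,  0.05414581,
       -0.03170776]), 'effort': array([-1.01164758e-03, -4.46036232e+01, -2.90572768e+01, -4.57807764e-04,
        1.17621754e-02, -2.44672412e-05]), 'ee_pos': array([ 0.12740312, -0.53449818,  0.23047857]), 'tcp_rot': array([-1.79896778e+02, -2.04447837e-02,  1.33952601e+01]), 'force': array([-0.70091947,  0.30891317,  0.01691801]), 'ft_torque': array([ 0.01806352, -0.04019424, -0.05032179]), 'width': 0.08530098491710612}
side [[-0.99945368 -0.0326582   0.00507818  0.51466245]
 [-0.02289091  0.57317273 -0.81911478  0.75791125]
 [ 0.02384014 -0.81878353 -0.57360717  0.61852432]
 [ 0.          0.          0.          1.        ]] 56.92713000788827 [-0.03699914  0.          0.          0.          0.        ]
top [[ 0.02562262 -0.9963695   0.08118683  0.44645591]
 [-0.99957185 -0.02438765  0.01616687 -0.00949422]
 [-0.01412822 -0.08156631 -0.99656778  1.36526792]
 [ 0.          0.          0.          1.        ]] 47.7531806882166 [0.05320191 0.         0.         0.         0.        ]
```

View pics/top0.png

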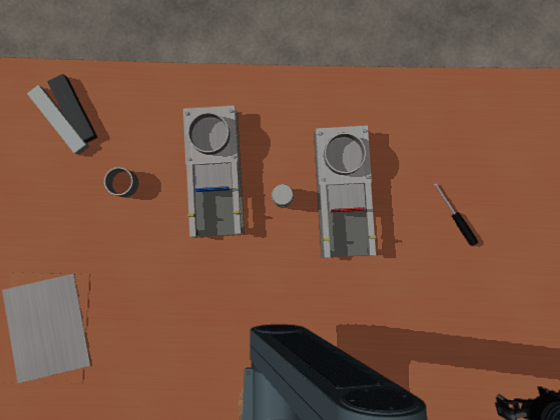

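View pics/side0.png

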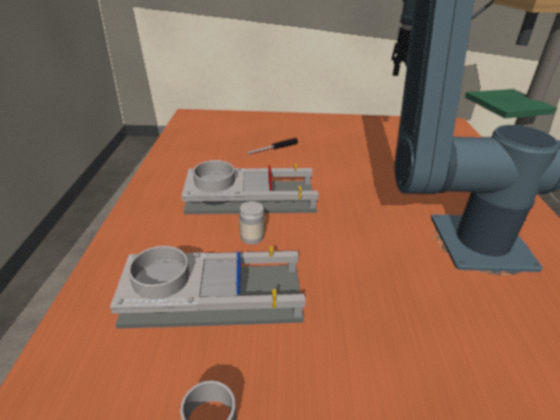

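The top view shows the red gate at about (346,190), with its lip at (348,210), yellow pointers at (326,239) and (373,237), and collar at (346,153). The can is at (282,195). The side view agrees.

```bash
cat >> h.py <<'E'
def mask(im,col):
    h=cv2.cvtColor(im,cv2.COLOR_RGB2HSV).astype(int); H,S,V=h[...,0],h[...,1],h[...,2]
    if col=="red": m=((H<5)|(H>172))&(S>170)&(V>60)
    else: m=(H>20)&(H<32)&(S>130)&(V>90)
    return m.astype(np.uint8)
def blobs(m,box,mn=4):
    x0,y0,x1,y1=box; q=np.zeros_like(m); q[y0:y1,x0:x1]=m[y0:y1,x0:x1]
    n,l,s,c=cv2.connectedComponentsWithStats(q,connectivity=8)
    return [(np.array(c[i]),s[i],np.argwhere(l==i)[:,::-1]) for i in range(1,n) if s[i][4]>=mn]
E
python3 - <<'E'
from h import *
for n,box in(("top",(310,190,385,250)),("side",(262,155,320,205))):
    c=np.load(n+".npy",allow_pickle=True).item()
    for col,z in(("red",.084),("yel",.074)):
        for b in blobs(mask(c["image"],col),box):
            print(n,col,b[0],b[1],onplane(c,[b[0]],z)[0])
            if col=="red":
                p=b[2]; print(" ends",onplane(c,[p[p[:,0].argmin()],p[p[:,0].argmax()],p[p[:,1].argmin()],p[p[:,1].argmax()]],z))
c=np.load("top.npy",allow_pickle=True).item()
# collar and can circles
print(onplane(c,[(346,153)],.094),"can",onplane(c,[(282,194)],.09))
print("board/frame corners top z58",onplane(c,[(316,128),(367,125),(322,257),(376,254)],.058))
E
```

```text
top red [347.95945946 209.55405405] [331 208  34   4  74] [ 0.5445618  -0.17208327  0.084     ]
 ends [[ 0.53951763 -0.1265061   0.084     ]
 [ 0.54712542 -0.21512659  0.084     ]
 [ 0.54930163 -0.19362936  0.084     ]
 [ 0.53951763 -0.1265061   0.084     ]]
top yel [372.  236.5] [369 236   7   2  14] [ 0.47389425 -0.23901545  0.074     ]
top yel [325.11111111 239.        ] [322 238   7   3   9] [ 0.46380132 -0.11275669  0.074     ]
side red [269.94444444 178.25      ] [269 167   3  22  36] [ 0.5427779 -0.1387165  0.084    ]
 ends [[ 0.54784312 -0.20032354  0.084     ]
 [ 0.54018629 -0.14547475  0.084     ]
 [ 0.54784312 -0.20032354  0.084     ]
 [ 0.54072355 -0.08965783  0.084     ]]
side yel [295. 167.] [295 165   1   5   5] [ 0.47369118 -0.22318124  0.074     ]
side yel [299.32142857 191.35714286] [298 186   3  13  28] [ 0.46426312 -0.09378068  0.074     ]
[[ 0.69696688 -0.16327535  0.094     ]] can [[0.58186603 0.00693469 0.09      ]]
board/frame corners top z58 [[ 0.77287386 -0.08294749  0.058     ]
 [ 0.78416734 -0.22461261  0.058     ]
 [ 0.4147295  -0.10638461  0.058     ]
 [ 0.42691673 -0.25308223  0.058     ]]
```

Request:
{"name": "arm_command", "arguments": {
  "steps": [
    [0,[55,-27,6],[0,0,1]],
    [0,[110,-54,12],[0,0,2]],
    [0,[165,-81,18],[0,0,3]],
    [0,[220,-108,24],[0,0,4]],
    [0,[275,-135,30],[0,0,5]],
    [0,[330,-162,36],[0,0,6]],
    [0,[385,-189,42],[0,0,7]],
    [0,[400,-195,45],[0,0,8.8]]
  ]
}}

```text
time: 1.1
ee_pos: [0.4733, -0.2495, 0.1855]
tcp_rot: [-179.9, 0.0, 4.8]
force: [0.0, -1.3, -0.4]
width: 0.0003
```

```bash
python3 - <<'E'
from h import *
s=observe(); c=read_camera("wrist"); save(c,"w1")
print(s["time"],s["ee_pos"],s["tcp_rot"],s["force"],s["width"])
T=np.eye(4);T[:3,:3]=R.from_euler("xyz",s["tcp_rot"],degrees=True).as_matrix();T[:3,3]=s["ee_pos"];T=T@np.array(c["tool_from_camera"])
for col,z in(("red",.084),("yel",.074)):
    for b in blobs(mask(c["image"],col),(0,0,560,420),15):
        print(col,b[0],b[1],onplane(c,[b[0]],z,T)[0])
E
```

```text
1.1 [ 0.47333242 -0.24948752  0.18551884] [-1.79911725e+02  1.62571105e-02  4.78277588e+00] [ 0.04436058 -1.27715273 -0.44989738] 0.00028093055084419934
red [185.11111111 110.34060228] [126 106 119   9 963] [ 0.54606057 -0.17373113  0.084     ]
yel [121.09782609 202.98913043] [112 197  20  12 184] [ 0.46615699 -0.11628535  0.074     ]
yel [266.73913043 202.73369565] [256 196  22  13 184] [ 0.47663623 -0.24063605  0.074     ]
```

View pics/w1.png

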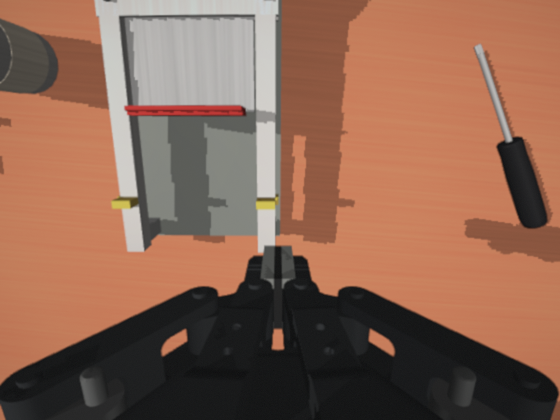

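The wrist picture shows the red lip at (185,110) and the pointers at (121,203) and (267,203). The gate's yaw is 4.8°, and lip and pointers agree with the top view to 1–3 mm. The draw needed is about 75 mm. I'll move over the gap behind the lip first, then go down.

Request:
{"name": "arm_command", "arguments": {
  "steps": [
    [0,[50,-33,0],[0,0,0]],
    [0,[107,-70,0],[0,0,0]],
    [0,[107,-70,0],[0,0,0]],
    [0,[107,-70,30],[0,0,0]],
    [0,[107,-70,60],[0,0,0]],
    [0,[107,-70,80],[0,0,0]],
    [0,[107,-70,80],[0,0,0]]
  ]
}}

```text
time: 2.02
ee_pos: [0.5701, -0.1748, 0.1045]
tcp_rot: [-179.9, 0.2, 4.5]
force: [0.7, 0.4, 1.1]
width: -0.0
```

```bash
python3 - <<'E'
from h import *
s=observe(); c=read_camera("wrist"); save(c,"w2"); d=read_camera("side")
cv2.imwrite("pics/both2.png",np.hstack([c["image"][:,:400],cv2.resize(d["image"][100:260,150:350],(400,320))[:, :] if 0 else cv2.resize(d["image"][100:310,150:350],(400,420))])[:,:,::-1])
print(s["time"],s["ee_pos"],s["tcp_rot"],s["force"],s["width"])
E
```

```text
2.025 [ 0.57009508 -0.17484252  0.10446378] [-179.87750039    0.24846245    4.54029639] [0.70543972 0.42886219 1.13886177] -5.52825086436714e-06
```

View pics/both2.png

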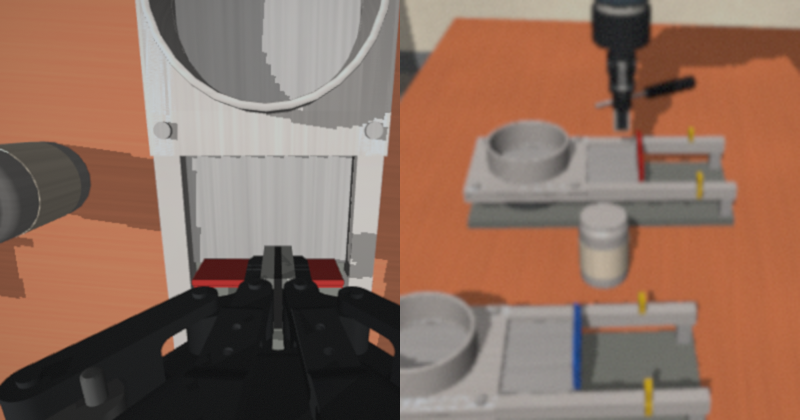

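The fingertip is over the blade behind the lip. The lip's dark inner face is at rows 258–280 in the wrist view. I'll check the clearance in numbers before descending.

```bash
python3 - <<'E'
from h import *
s=observe(); c=read_camera("wrist")
print(s["time"],s["ee_pos"],s["tcp_rot"],s["force"])
M=R.from_euler("xyz",s["tcp_rot"],degrees=True).as_matrix()
T=np.eye(4);T[:3,:3]=M;T[:3,3]=s["ee_pos"];T=T@np.array(c["tool_from_camera"])
m=mask(c["image"],"red"); V=c["image"][...,0]
for u in(215,225,315,325):
    r=np.where(m[:,u])[0]; print(u,r.min(),r.max(),V[r.min()-1:r.max()+2,u])
    e=r[np.argmax(np.diff(V[r,u].astype(int)))]+.5
    for v,z in((r.min()-.5,.052),(e,.084),(r.max()+.5,.084)):
        print(v,z,((onplane(c,[(u,v)],z,T)[0]-s["ee_pos"])@M*1000).round(1))
E
```

```text
2.125 [ 0.57204497 -0.17529007  0.10683828] [1.79982911e+02 2.64297708e-03 4.55099427e+00] [0.15995898 0.00937954 0.03515211]
215 262 288 [ 78  76  76  76  76  75  76  77  76  76  76  77  77  77  77  77  77  77
  75  90 135 164 175 175 168 158 163 128  67]
261.5 0.052 [-24.  -42.8  54.8]
280.5 0.084 [-21.6 -36.5  22.8]
288.5 0.084 [-26.9 -36.8  22.8]
225 262 287 [ 78  75  76  75  76  75  76  76  76  77  77  77  77  76  77  77  77  77
  75  89 134 164 175 174 168 157 168 159]
261.5 0.052 [-24.  -35.9  54.8]
280.5 0.084 [-21.6 -30.5  22.8]
287.5 0.084 [-26.2 -30.8  22.8]
315 262 282 [ 78  74  74  75  75  75  75  75  76  76  76  77  76  76  76  76  77  77
  75  89 126 128  95]
261.5 0.052 [-24.1  26.8  54.8]
280.5 0.084 [-21.6  23.   22.8]
282.5 0.084 [-23.   23.   22.8]
325 262 287 [ 77  73  75  75  75  75  74  75  75  75  76  76  77  76  76  76  76  76
  75  88 133 165 178 178 171 164 172 161]
261.5 0.052 [-24.1  33.8  54.8]
280.5 0.084 [-21.7  28.9  22.8]
287.5 0.084 [-26.3  29.1  22.8]
```

Request:
{"name": "arm_command", "arguments": {
  "steps": [
    [0,[0,0,15],[0,0,0]],
    [0,[0,0,30],[0,0,0]],
    [0,[0,0,43],[0,0,0]],
    [0,[0,0,43],[0,0,0]],
    [0,[-3,0,43],[0,0,0]],
    [0,[-6,0,43],[0,0,0]],
    [0,[-9,0,43],[0,0,0]]
  ]
}}

```text
time: 3.05
ee_pos: [0.5635, -0.1752, 0.0638]
tcp_rot: [180.0, -0.0, 4.6]
force: [-0.5, -0.5, 0.1]
width: 0.0001
```

Request:
{"name": "arm_command", "arguments": {
  "steps": [
    [0,[-2,0,0],[0,0,0]],
    [0,[-4,0,0],[0,0,0]],
    [0,[-7,0,0],[0,0,0]],
    [0,[-11,0,0],[0,0,0]],
    [0,[-15,0,0],[0,0,0]],
    [0,[-19,0,0],[0,0,0]],
    [0,[-23,0,0],[0,0,0]],
    [0,[-27,0,0],[0,0,0]]
  ]
}}

```text
time: 4.05
ee_pos: [0.5364, -0.1773, 0.0635]
tcp_rot: [180.0, -0.0, 4.6]
force: [4.0, 1.5, 1.7]
width: 0.0001
```

Request:
{"name": "arm_command", "arguments": {
  "steps": [
    [0,[-4,0,0],[0,0,0]],
    [0,[-8,0,0],[0,0,0]],
    [0,[-12,0,0],[0,0,0]],
    [0,[-16,0,0],[0,0,0]],
    [0,[-20,0,0],[0,0,0]],
    [0,[-24,0,0],[0,0,0]],
    [0,[-28,0,0],[0,0,0]],
    [0,[-28,0,0],[0,0,0]]
  ]
}}

```text
time: 5.05
ee_pos: [0.5078, -0.1795, 0.0631]
tcp_rot: [-180.0, 0.1, 4.6]
force: [2.0, -0.2, 1.1]
width: -0.0001
```

```bash
cat >> h.py <<'E'
def check(name):
    s=observe(); c=read_camera("wrist"); d=read_camera("top"); sd=read_camera("side")
    print(s["time"],s["ee_pos"],s["tcp_rot"],s["force"])
    M=R.from_euler("xyz",s["tcp_rot"],degrees=True).as_matrix()
    T=np.eye(4);T[:3,:3]=M;T[:3,3]=s["ee_pos"];T=T@np.array(c["tool_from_camera"])
    for n,k,TT in(("wrist",c,T),("top",d,None)):
        for col,z in(("red",.084),("yel",.074)):
            for b in blobs(mask(k["image"],col),(310,190,385,260) if n=="top" else (0,0,560,420),5 if n=="top" else 15):
                print(n,col,b[0].round(1),b[1],onplane(k,[b[0]],z,TT)[0].round(4))
    cv2.imwrite(f"pics/{name}.png",np.hstack([c["image"][:,:400],cv2.resize(sd["image"][140:245,225:325],(400,420))])[:,:,::-1])
E
python3 -c "
from h import *
check('b3')"
```

```text
5.05 [ 0.50780712 -0.17947642  0.06308945] [-1.79983868e+02  7.27823024e-02  4.59118366e+00] [ 2.04357749 -0.16501335  1.11765516]
wrist red [211.5 282.7] [174 275  70  20 830] [ 0.5063 -0.1512  0.084 ]
wrist red [330.9 283.4] [313 276  40  19 308] [ 0.5101 -0.2035  0.084 ]
wrist yel [379.6 340.3] [369 330  25  18 240] [ 0.4747 -0.2346  0.074 ]
```

View pics/b3.png

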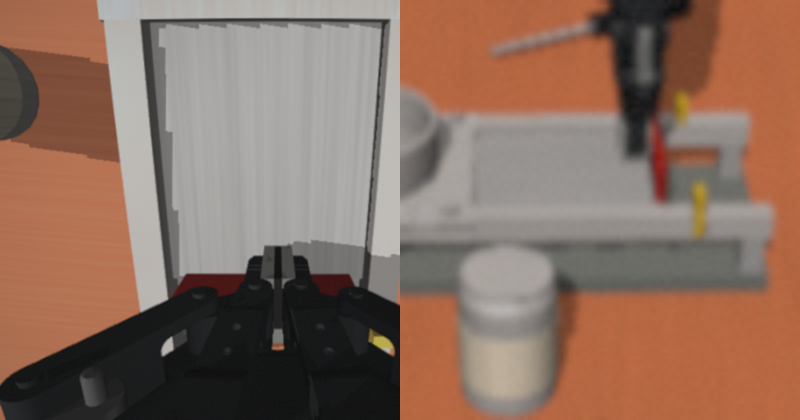

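The finger is behind the lip, which has about 22 mm left. That figure agrees across the TCP travel, the contact geometry and the side view (lip at (658,160), pointers at (682,107) and (699,208) in the crop). I'll pull 20 mm, back off, lift and look.

Request:
{"name": "arm_command", "arguments": {
  "steps": [
    [0,[-3,0,0],[0,0,0]],
    [0,[-7,0,0],[0,0,0]],
    [0,[-11,0,0],[0,0,0]],
    [0,[-14,0,0],[0,0,0]],
    [0,[-17,0,0],[0,0,0]],
    [0,[-19,0,0],[0,0,0]],
    [0,[-21,0,0],[0,0,0]],
    [0,[-21,0,0],[0,0,0]]
  ]
}}

```text
time: 6.2
ee_pos: [0.4873, -0.1811, 0.0633]
tcp_rot: [-180.0, 0.0, 4.6]
force: [1.9, 0.3, -0.6]
width: -0.0
```

Request:
{"name": "arm_command", "arguments": {
  "steps": [
    [0,[0,0,0],[0,0,0]],
    [0,[5,0,0],[0,0,0]],
    [0,[12,0,0],[0,0,0]],
    [0,[14,0,0],[0,0,0]],
    [0,[14,0,-25],[0,0,0]],
    [0,[14,0,-60],[0,0,0]],
    [0,[14,0,-110],[0,0,0]],
    [0,[-30,0,-150],[0,0,0]]
  ]
}}

```text
time: 7.2
ee_pos: [0.4595, -0.1842, 0.2153]
tcp_rot: [179.9, -0.1, 4.7]
force: [-0.2, -1.3, 0.5]
width: 0.0004
```

Request:
{"name": "arm_command", "arguments": {
  "steps": [
    [0,[-50,30,0],[0,0,0]],
    [0,[-90,55,0],[0,0,0]],
    [0,[-90,55,0],[0,0,0]],
    [0,[-90,55,0],[0,0,0]],
    [0,[-90,55,0],[0,0,0]]
  ]
}}

```text
time: 7.82
ee_pos: [0.3733, -0.245, 0.2132]
tcp_rot: [-180.0, -0.0, 4.7]
force: [0.4, -0.3, -0.8]
width: 0.0001
```

```bash
python3 -c "
from h import *
check('b4')"
```

```text
7.825 [ 0.37327081 -0.24496115  0.21316736] [-1.79972970e+02 -3.00122130e-03  4.67198981e+00] [ 0.4055362  -0.27060786 -0.75745575]
wrist red [205.2  80.3] [ 153   75  107   11 1018] [ 0.472  -0.1779  0.084 ]
wrist yel [136.4  85.6] [127  81  20  10 172] [ 0.4646 -0.1161  0.074 ]
wrist yel [281.1  85.7] [271  82  21  10 169] [ 0.4739 -0.2407  0.074 ]
top red [348.9 236.5] [333 235  34   4  55] [ 0.4719 -0.1755  0.084 ]
top yel [372.5 236.5] [370 236   6   2  12] [ 0.4739 -0.2404  0.074 ]
top yel [325.4 238.9] [322 238   7   2   8] [ 0.4642 -0.1135  0.074 ]
```

View pics/b4.png

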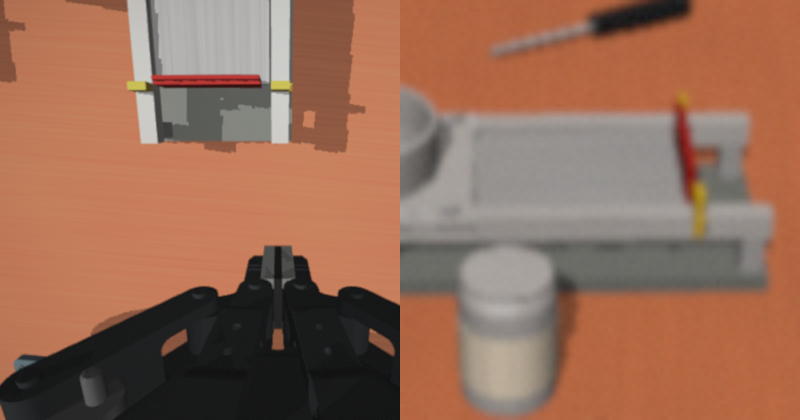

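The lip now stands 2.7 mm short of the pointers by both the wrist and top views. Allowing for the visible front face, it's about 3.5 mm. That's inside the tolerance, but there's time for a 3 mm correction along the same path.

Request:
{"name": "arm_command", "arguments": {
  "steps": [
    [0,[50,-25,0],[0,0,0]],
    [0,[100,-45,0],[0,0,0]],
    [0,[134,-55,0],[0,0,0]],
    [0,[134,-55,0],[0,0,0]],
    [0,[134,-55,50],[0,0,0]],
    [0,[134,-55,90],[0,0,0]],
    [0,[134,-55,110],[0,0,0]],
    [0,[134,-55,110],[0,0,0]]
  ]
}}

```text
time: 8.98
ee_pos: [0.4998, -0.1793, 0.1017]
tcp_rot: [-179.9, 0.2, 4.6]
force: [0.1, 0.1, -0.0]
width: 0.0003
```

Request:
{"name": "arm_command", "arguments": {
  "steps": [
    [0,[0,0,20],[0,0,0]],
    [0,[0,0,39],[0,0,0]],
    [0,[0,0,39],[0,0,0]],
    [0,[-5,0,39],[0,0,0]],
    [0,[-10,0,39],[0,0,0]],
    [0,[-13,0,39],[0,0,0]],
    [0,[-15,0,39],[0,0,0]],
    [0,[-15,0,39],[0,0,0]]
  ]
}}

```text
time: 9.98
ee_pos: [0.487, -0.1814, 0.0647]
tcp_rot: [180.0, -0.1, 4.6]
force: [1.0, 0.3, 0.3]
width: 0.0001
```

Request:
{"name": "arm_command", "arguments": {
  "steps": [
    [0,[-1,0,0],[0,0,0]],
    [0,[-2,0,0],[0,0,0]],
    [0,[-3,0,0],[0,0,0]],
    [0,[-3,0,0],[0,0,0]],
    [0,[-3,0,0],[0,0,0]]
  ]
}}

```text
time: 10.6
ee_pos: [0.4838, -0.1816, 0.0644]
tcp_rot: [180.0, -0.0, 4.6]
force: [3.3, -0.6, 2.0]
width: -0.0001
```

Request:
{"name": "arm_command", "arguments": {
  "steps": [
    [0,[2,0,0],[0,0,0]],
    [0,[7,0,0],[0,0,0]],
    [0,[14,0,0],[0,0,0]],
    [0,[16,0,0],[0,0,0]],
    [0,[16,0,-25],[0,0,0]],
    [0,[16,0,-60],[0,0,0]],
    [0,[16,0,-110],[0,0,0]],
    [0,[-30,0,-150],[0,0,0]]
  ]
}}

```text
time: 11.6
ee_pos: [0.4555, -0.1845, 0.2163]
tcp_rot: [179.9, -0.1, 4.7]
force: [-1.1, -0.6, 0.6]
width: 0.0001
```

Request:
{"name": "arm_command", "arguments": {
  "steps": [
    [0,[-50,30,0],[0,0,0]],
    [0,[-90,55,0],[0,0,0]],
    [0,[-90,55,0],[0,0,0]],
    [0,[-90,55,0],[0,0,0]],
    [0,[-90,55,0],[0,0,0]]
  ]
}}

```text
time: 12.22
ee_pos: [0.3693, -0.2453, 0.2142]
tcp_rot: [-180.0, -0.0, 4.7]
force: [-0.2, -0.3, 0.5]
width: 0.0001
```

```bash
python3 -c "
from h import *
check('b5')
c=read_camera('top');save(c,'top5')"
```

```text
12.225 [ 0.36925864 -0.24527209  0.21417209] [-1.79973213e+02 -3.95953328e-03  4.67261759e+00] [-0.19148142 -0.31991209  0.54758816]
wrist red [206.7  79.8] [153  75 107  10 976] [ 0.4685 -0.1792  0.084 ]
wrist yel [136.3  81.1] [127  76  20  11 167] [ 0.4643 -0.116   0.074 ]
wrist yel [281.   81.2] [271  77  21  11 187] [ 0.4736 -0.2406  0.074 ]
top red [348.2 237.9] [333 237  33   3  54] [ 0.4684 -0.1738  0.084 ]
top yel [372.5 236.5] [370 236   6   2  12] [ 0.4739 -0.2404  0.074 ]
top yel [325.1 239. ] [322 238   7   3   9] [ 0.4638 -0.1128  0.074 ]
```

View pics/top5.png

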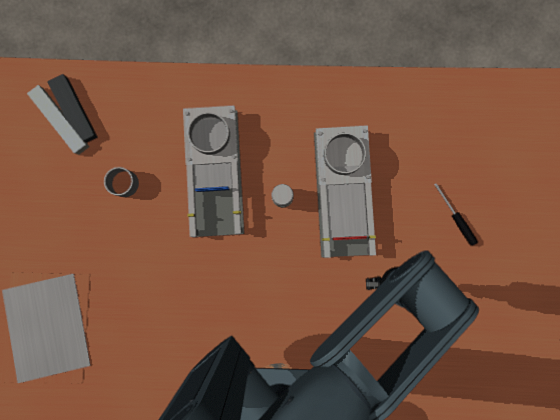

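The top view shows the lip at (348,238), between the pointers at (325,239) and (372,236). It is level to within about 0.5 mm. The blue lip (212,188), can, coupling and screwdriver appear where they started, and the arm is clear.

```bash
python3 -c "
from h import *
print(hand_in())"
```

```text
the job is handed in; nothing more can be done
None
```

The red damper's lip now stands level with its yellow pointers, and I've handed the job in. I hooked the shut fingertips behind the lip and drew the blade out about 75 mm along its rails. The first pull left it about 3 mm short, so I made a second 3 mm pull along the same path, then backed off and lifted clear.

**Lip position:** after the second pull, both the wrist and top views put the lip within about 0.5 mm of the pointers' mid-line. Allowing for the part of the lip's front face those views include, the true error is probably up to about 1 mm; the tolerance is 7 mm.

**Forces:** the wrist force readings stayed at about 4–5 N, though I only read them at the end of each move. The fingers stayed shut the whole time, so the lip was never gripped.

**Everything else:** by eye in the top view, the blue lip, can, coupling and screwdriver had not moved from the first picture. I did not measure those positions. The arm was clear of everything, and the job took about 12 s of the 35 s allowed. No check failed or disagreed.

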